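# Seat a tube adapter in an orbital mixer

### The job

Pick up the metal tube adapter by its grip plate, set it into the round well of the small mixer, and gently turn and shuffle it until its cross-shaped foot drops into the drive slot and it sits fully home, level, its top flush with the mixer's top; then let go. Never force it down, and leave the beaker and the dropper bottle standing where they are.

Things in the scene. Friction and masses are not known exactly. Their poses are not given: they have to be found in the camera images.
- adapter: Loose aluminium tube adapter, 0.1-0.17 kg. From below: foot of two crossed bars along x and y, each 36 mm long, 8 mm wide, 7 mm high; round body 52 mm diameter, from 7 to 35 mm height, six dark tube holes in its top; upright grip plate, centred, 36 mm long (x), 12 mm thick (y), from 35 to 71 mm height. Origin: centre of the foot's underside; z up. It drops home by its weight when aligned and free.
- shaker: Small mixer, white with a grey top, 120 x 120 x 72 mm, fixed; control panel on its -x side. Origin: centre of its underside; z up. In its top is a round well, 56 mm diameter, with a steel drive plate at the bottom. The plate stopped at an arbitrary angle that is NOT reported; a brake holds it.
- well_mouth (a point): Centre of the well's mouth, on the mixer's top face, 72 mm above its origin; axes as the mixer. The mouth has a 3 mm bevel; the well is 28 mm deep to the drive plate's top. The round body has 2 mm of play all round. An adapter that is not aligned stands on the drive plate, 7 mm above its seated height.
- seat (a point): On the well's axis, 35 mm below the mouth: height of the adapter's origin when fully home. The drive plate has a cross-shaped slot, 12.5 mm wide, 8 mm deep; the cross's centre lies 0.8 mm off the well's axis; direction and angle unreported: found by turning (the foot fits every quarter turn, within about 5 degrees) and shuffling sideways.
- beaker: Empty clear beaker, 62 mm diameter, 76 mm high, standing loose near the adapter; a bystander. Origin: centre of its underside.
- dropper_bottle: Small orange-red bottle with a white nozzle, 33 mm diameter, 73 mm high, standing loose near the adapter; a bystander. Origin: centre of its underside.
There are look-alikes about, which are no part of the job. What is shaped like the adapter but pink or yellow is not meant.

How it is judged:
On the way, in this order (a step that is already met when the one before it is completed fails the run):
1. the adapter has been lifted above the mixer's top (height (world z) of adapter above 0.072 m), for 0.05 s.
2. the adapter is in the well, its foot down near the drive plate (z of adapter in the frame of seat below 0.015 m and horizontal distance between adapter and seat below 0.006 m), for 0.05 s.
At the end, for the whole second after the job is handed in: The adapter stands in the mixer's well, let go and at rest, its foot fully down in the drive slot: its origin no more than 2 mm above the seated height and within 5 mm of the well's axis, tilted less than 0.05 rad (z of adapter in the frame of seat below 0.002 m and horizontal distance between adapter and seat below 0.005 m and angle between adapter's own z axis and vertical below 0.05 rad and linear speed of adapter below 0.01 m/s and contact force between adapter and the fingers below 0.1 N); the robot touches nothing.
It fails at once if the adapter is pressed on the mixer with more than 25 N (contact force between adapter and shaker above 25 N).
It fails at once if the beaker is knocked over or moved more than 30 mm (distance of beaker from where it was at the start of the episode above 0.03 m or angle between beaker's own z axis and vertical above 0.4 rad).
It fails at once if the dropper bottle is knocked over or moved more than 30 mm (distance of dropper_bottle from where it was at the start of the episode above 0.03 m or angle between dropper_bottle's own z axis and vertical above 0.4 rad).
It also fails if it takes over 72 s, if anything falls off the work surface, if the arm or the gripper's body presses on something with over 40 N, if the wrist force passes 120 N, or if a joint passes its speed limit or range.

### The arm

A 7-joint arm with a two-finger parallel gripper is mounted at the origin on a cart in front of the work surface, level with it; the furniture and walls round the work are solid. World frame = base frame: x ahead of the robot, y to its left, z up, the work surface at z = 0. Lengths are in m, angles in rad, forces in N, time in s.
With the tool pointing down it reaches from about 0.4 to 0.85 m from the base axis. Payload 10.4 kg.
Tool frame: the origin (TCP) lies midway between the tips of the shut fingers; the grasp point (between the pads) lies 19 mm behind it (grip_point_offset is the distance from the TCP to the grasp point, in m); y points along the fingers, z is the direction in which the jaws open and shut, and the axes are right-handed (so a half turn about y gives the same grasp; the last joint's range is limited). The gripper opens to 85 mm and grips with 20 to 120 N. Pads are 22 mm wide; open, the fingers measure 114 mm over their backs; the gripper's body (76 mm by 85 mm) begins 54 mm behind the grasp point. The pads swing forward as they close: fully open they stand 13 mm farther back than shut.
Start: joints at [1.081, 0.332, -0.065, 1.46, 0.022, 1.35, -0.088], TCP at [0.281, -0.558, 0.231] pointing down, gripper open.
Joint ranges: [-2.6, 2.6], [-0.5, 2.12], [-1.47, 1.34], [0.16, 2.42], [-1.27, 4.41], [0.06, 2.06], [-2.6, 2.6]. Speed limits (rad/s): [2.22, 2.22, 2.79, 2.79, 3.14, 3.14, 3.14].

### API

Orientations are given as a unit quaternion [x, y, z, w].
In Python, from workcell import * gives the robot as it stands.
- The arm moves only by the tool send_rows, never from a script. Its argument "motion" is a list of rows, each a list of 7 numbers: the opening in per cent of the stroke, from 0 (shut) to 100 (fully open), then the shift along the tool's x, y, z in m, then the turn, a rotation vector about the tool's x, y, z in rad. In form: [[claw, tx, ty, tz, ax, ay, az], ...]. A call has 1 to 10 rows; each row is the pose to reach, as a shift and turn from the pose commanded when the call began, along the tool's axes at that moment; what a row does not reach only later rows make up. A row lasts 1/12 s, in which the tool goes at most 41.7 mm and 7.16 degrees, less where a joint would pass 70% of its speed; a pose out of reach is approached as far as the arm can. A call with a gripper value outside its range is refused whole. The fingers move at their own pace and stop on an object; "squeeze" is the grip in N (left out, the last holds). Time passes only in rows, so rows that repeat a pose let the fingers close. It gives the time, the measured TCP pose, the force and the opening at its end, in the units of the state.
- get_obs(): the state, without advancing time (a new reading comes with each control period).
- camera(name): name is "side" or "top" or "wrist"; returns a dict with "pixels" (480x640x3 uint8, red, green, blue), "range_z" (480x640 float32, m along the optical axis (not along the pixel's ray), 0 where there is no reading), "fovy" (degrees; the focal length in pixels is half the picture's height over the tangent of half this angle, whatever the lens; pixels are square), "cx", "cy" (the principal point, pixels), "dist_coeffs" ([k1, k2, p1, p2, k3] as OpenCV has them; the pictures are not rectified), "view" (4x4, takes a point from world to camera coordinates); the wrist camera has in their place "T_tool_cam" (4x4, takes a point from camera to tool coordinates, whose origin is the TCP and whose axes are the tool frame's). Camera axes: x right, y down, z forward; pixel columns grow to the right and rows downward; lengths in m; the calibration is good to about 2 mm. A picture is of the moment at which its call begins: read the wrist's pose just before it.
- hand_in(): hands the job in, once; it reports no verdict.
The state is a dict: "clock": time; "joint_pos": joint angles; "joint_velocities": joint speeds; "tau": joint torques, N m; "position": TCP position; "ee_rot": TCP orientation; "ft_force": force on the tool from outside, world axes, zero at the start; "torque": the same for the moment, N m; "grip_width": opening from 0.0 (shut) to 1.0 (fully open).
Only numpy, scipy, OpenCV 4.12 (cv2) and the standard library are available. Lean on these libraries where they do the work, as an engineer would, in place of code of your own. Each camera call takes 0.05 s, during which the arm holds its last target.

## Working session

There is one attempt and no reset: what is moved stays moved. The work goes in short steps, Python scripts to look and compute and a tool call to move; the robot and the scene stay as the last step left them, time stands still between calls to the robot, and variables do not carry over. Pictures are saved under pics/ and viewed, and the job is handed in when it is done.

Besides the shell and the picture viewer there is one more tool, called after "Call:" in YAML: its name, and indented under it one key for each argument. send_rows: Moves the arm, as the interface text tells. Its arguments: {"type":"object","properties":{"motion":{"type":"array"},"squeeze":{"type":"number"}},"required":["motion"]}

```bash
ls; mkdir -p pics; cat > h.py <<'E'
from workcell import *
import numpy as np, cv2
from scipy.spatial.transform import Rotation as R
def snap(n):
    o=get_obs(); c=camera(n); np.savez(f'{n}.npz',pos=o['position'],rot=o['ee_rot'],**{k:np.array(v) for k,v in c.items()}); return o,c
def load(n): return dict(np.load(f'{n}.npz'))
def KD(c):
    f=240/np.tan(np.radians(float(c['fovy']))/2)
    return np.array([[f,0,float(c['cx'])],[0,f,float(c['cy'])],[0,0,1]]),np.array(c['dist_coeffs'],float)
def camT(c):
    if 'view' in c: return np.linalg.inv(c['view'])
    T=np.eye(4);T[:3,:3]=R.from_quat(c['rot']).as_matrix();T[:3,3]=c['pos'];return T@c['T_tool_cam']
def pts(c,uv,z=None,planez=None):
    K,D=KD(c);uv=np.array(uv,float).reshape(-1,2)
    n=cv2.undistortPoints(uv.reshape(-1,1,2),K,D).reshape(-1,2)
    d=np.c_[n,np.ones(len(n))];T=camT(c)
    if planez is not None:
        dw=d@T[:3,:3].T; s=(planez-T[2,3])/dw[:,2]; return T[:3,3]+dw*s[:,None]
    if z is None: z=c['range_z'][uv[:,1].round().astype(int),uv[:,0].round().astype(int)]
    return (d*np.asarray(z)[:,None])@T[:3,:3].T+T[:3,3]
def save(c,name): cv2.imwrite(f'pics/{name}.png',c['pixels'][:,:,::-1])
E
python3 - <<'E'
from h import *
for n in ['side','top','wrist']:
    o,c=snap(n); save(c,n+'0'); print(n,c['fovy'],c['cx'],c['cy'],c['dist_coeffs'])
print(o)
E
```

```text
pics
side 53.58704277717821 309.38932324448393 237.1569135137867 [-0.07748535  0.          0.          0.          0.        ]
top 46.47134605239424 308.7809110702754 233.52123503463355 [-0.00067455  0.          0.          0.          0.        ]
wrist 65.96705470577157 317.73399584491267 239.65130504104334 [-0.0213155  0.         0.         0.         0.       ]
{'clock': 0.1, 'joint_pos': array([ 1.08143372,  0.33281053, -0.06470966,  1.46082425,  0.02159551,
        1.34987837, -0.08846194]), 'joint_velocities': array([ 8.94459648e-04, -2.21587423e-03,  7.00517535e-04,  3.05677131e-04,
       -3.08907772e-04,  8.44960598e-05,  1.65795661e-04]), 'tau': array([ 1.30223278e-03, -6.26749349e+01,  4.94164356e-02, -3.92428207e+01,
        1.64727552e-02,  6.94282426e-03, -1.38901319e-05]), 'position': array([ 0.28111206, -0.55786017,  0.23061014]), 'ee_rot': array([-0.16366957,  0.68834911, -0.68751424,  0.16343791]), 'ft_force': array([-0.18878553,  0.95689113, -0.33472683]), 'torque': array([-0.03564595,  0.06094531,  0.01657704]), 'grip_width': 0.9954821146955356}
```

View pics/side0.png

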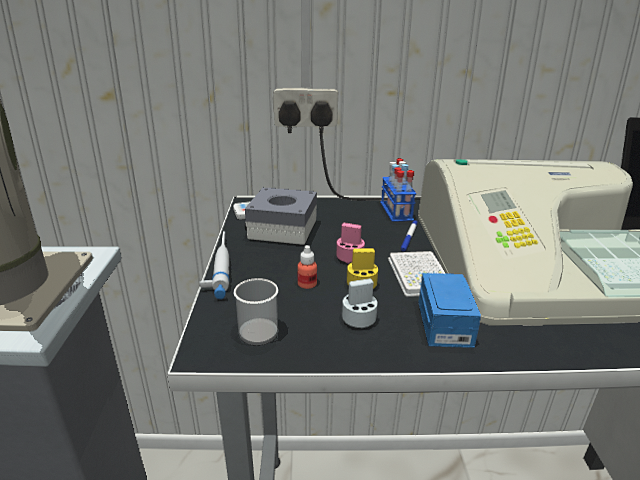

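View pics/top0.png

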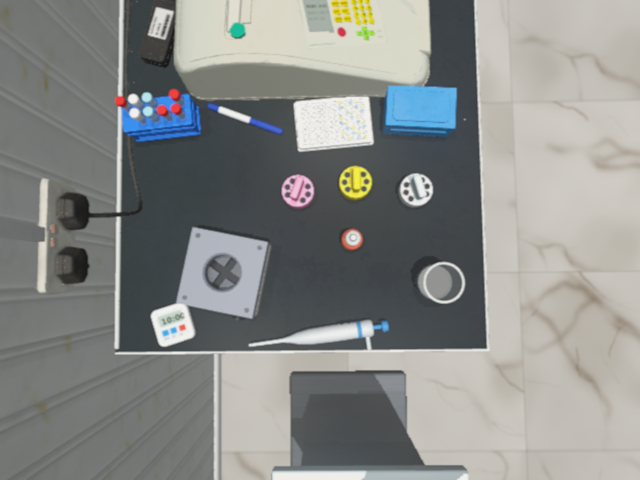

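View pics/wrist0.png

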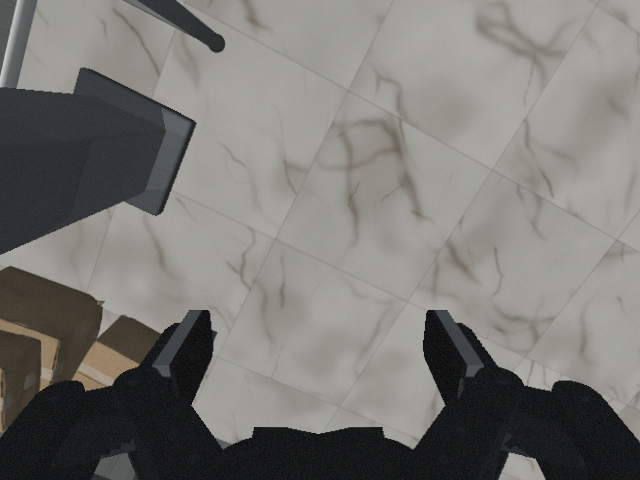

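Candidates shaped like the adapter in the top view are pink (298,191), yellow (355,182) and white/metal (416,190). The metal one fits the description. The mixer well is at (223,271) with its slot cross visible, the bottle at (352,239) and the beaker at (441,282). Next I'll take close crops.

```bash
python3 - <<'E'
from h import *
c=load('top');im=c['pixels'][:,:,::-1]
a=cv2.resize(im[165:215,391:441],(400,400),interpolation=cv2.INTER_CUBIC)
b=cv2.resize(im[221:321,173:273],(400,400),interpolation=cv2.INTER_CUBIC)
cv2.imwrite('pics/crop0.png',np.hstack([a,b]))
K,D=KD(c);print(K,camT(c).round(4))
p=pts(c,[[416,190],[405,195],[223,271],[200,250],[240,250],[352,239],[441,282],[300,250],[424,200]]);print(p.round(4))
# point cloud
v,u=np.mgrid[0:480,0:640];P=pts(c,np.c_[u.ravel(),v.ravel()],c['range_z'].ravel()).reshape(480,640,3)
np.save('topP.npy',P)
E
```

```text
[[559.00048815   0.         308.78091107]
 [  0.         559.00048815 233.52123503]
 [  0.           0.           1.        ]] [[-0.0119 -0.9968  0.0789  0.4636]
 [-0.9996  0.014   0.0253  0.0708]
 [-0.0263 -0.0786 -0.9966  0.9364]
 [ 0.      0.      0.      1.    ]]
[[ 0.599  -0.0763  0.0625]
 [ 0.5953 -0.063   0.035 ]
 [ 0.4761  0.2324  0.0387]
 [ 0.5087  0.2624  0.0715]
 [ 0.5078  0.1998  0.0721]
 [ 0.5226  0.0259  0.0718]
 [ 0.454  -0.123   0.0045]
 [ 0.5103  0.1096 -0.0013]
 [ 0.5868 -0.0934  0.0346]]
```

View pics/crop0.png

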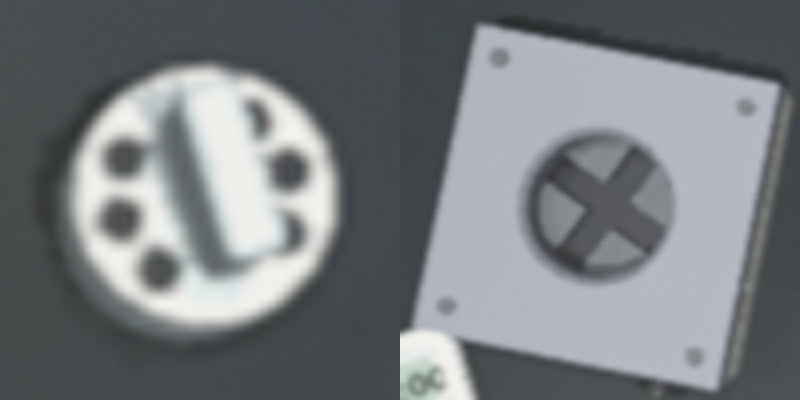

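```bash
python3 - <<'E'
from h import *
c=load('top')
A=lambda L:[[x/8+391-.44,y/8+165-.44] for x,y in L]
B=lambda L:[[(x-400)/4+173-.37,y/4+221-.37] for x,y in L]
p=pts(c,A([(182,88),(236,80),(285,245),(226,262)]),planez=.071);print('plate',p.round(4),p.mean(0))
e=p[[2,3]].mean(0)-p[[0,1]].mean(0);print('long',np.linalg.norm(e),np.degrees(np.arctan2(e[1],e[0])), 'th',np.linalg.norm(p[0]-p[1]),np.linalg.norm(p[2]-p[3]))
m=pts(c,B([(475,24),(782,82),(718,390)]),planez=.072);print('mixer',m.round(4),'ctr',(m[0]+m[2])/2,[np.linalg.norm(m[i]-m[i+1]) for i in (0,1)],[np.degrees(np.arctan2(*(m[i]-m[i+1])[1::-1])) for i in (0,1)])
s=pts(c,B([(555,168),(655,243),(640,157),(568,258)]),planez=.044);print(s.round(4))
for i in (0,2): d=s[i+1]-s[i];print(np.degrees(np.arctan2(d[1],d[0])))
P=np.load('topP.npy')
import collections
# body disc from cloud: points z .033-.037 near
q=P[170:212,396:438].reshape(-1,3)
t=q[q[:,2]>.066];print('platetop cloud',t.mean(0),len(t)); r=cv2.minAreaRect((t[:,:2]*1000).astype(np.float32));print(r)
b=q[(q[:,2]>.030)];print('body',cv2.minEnclosingCircle((b[:,:2]*1000).astype(np.float32)))
q=P[215:330,165:285].reshape(-1,3);t=q[(q[:,2]>.066)&(q[:,2]<.078)];r=cv2.minAreaRect((t[:,:2]*1000).astype(np.float32));print(r,np.median(t[:,2]))
for nm,(v0,v1,u0,u1),zz in [('beaker',(255,310,410,475),.02),('bott',(222,258,335,370),.02)]:
    q=P[v0:v1,u0:u1].reshape(-1,3);t=q[q[:,2]>zz];print(nm,cv2.minEnclosingCircle((t[:,:2]*1000).astype(np.float32)))
T=c=None
E
```

```text
plate [[ 0.6204 -0.0713  0.071 ]
 [ 0.6218 -0.0818  0.071 ]
 [ 0.5893 -0.0904  0.071 ]
 [ 0.5861 -0.0789  0.071 ]] [ 0.60440767 -0.08061577  0.071     ]
long 0.0343914492730436 -166.40451224986853 th 0.010603759516176734 0.011913569406216374
mixer [[0.5454 0.276  0.072 ]
 [0.5211 0.156  0.072 ]
 [0.4028 0.1814 0.072 ]] ctr [0.47407511 0.22867078 0.072     ] [np.float64(0.12243632287066426), np.float64(0.12098140075976165)] [np.float64(78.53635136187391), np.float64(-12.115070151612022)]
[[0.4896 0.2501 0.044 ]
 [0.4592 0.2099 0.044 ]
 [0.4936 0.2159 0.044 ]
 [0.4537 0.2448 0.044 ]]
-127.13649357065759
144.10088275921356
platetop cloud [ 0.59669656 -0.07199845  0.11716431] 184
((533.224853515625, -15.01953125), (32.472747802734375, 218.61907958984375), 47.52105712890625)
body ((540.657958984375, -15.8431396484375), 115.9523696899414)
((473.9892578125, 229.03778076171875), (120.97626495361328, 120.09246063232422), 77.95391082763672) 0.07173110312013503
beaker ((458.250732421875, -35.725372314453125), 106.63231658935547)
bott ((500.84228515625, 42.35127258300781), 46.87228775024414)
```

```bash
cat >> h.py <<'E'
def target_rot(yaw):
    "tool y down, tool z horizontal at yaw deg"
    z=np.array([np.cos(np.radians(yaw)),np.sin(np.radians(yaw)),0]);y=np.array([0,0,-1.]);x=np.cross(y,z)
    return R.from_matrix(np.c_[x,y,z])
def plan(pos,yaw,base=None):
    o=get_obs();b=base or (o['position'],o['ee_rot'])
    r0=R.from_quat(b[1]);d=r0.inv().apply(np.array(pos)-b[0]);w=(r0.inv()*target_rot(yaw)).as_rotvec()
    print('shift',d.round(4),'turn',w.round(4),'deg',np.degrees(w).round(1),'rows>=',max(np.linalg.norm(d)/.0417,np.linalg.norm(np.degrees(w))/7.16))
def st():
    o=get_obs();m=R.from_quat(o['ee_rot']).as_matrix()
    print('t',o['clock'],'pos',o['position'].round(4),'zyaw',np.degrees(np.arctan2(m[1,2],m[0,2])).round(2),'ydown',m[:,1].round(4),'F',o['ft_force'].round(2),'M',o['torque'].round(2),'g',round(o['grip_width'],3),'j',o['joint_pos'].round(3))
E
python3 - <<'E'
from h import *
st()
plan([.604,-.0806,.20],-76.4); plan([.604,-.0806,.20],103.6)
E
```

```text
t 0.15 pos [ 0.2812 -0.5579  0.2307] zyaw -63.25 ydown [-5.e-04  9.e-04 -1.e+00] F [-0.23  0.03 -0.8 ] M [ 0.03 -0.02  0.  ] g 0.999 j [ 1.081  0.333 -0.065  1.461  0.022  1.35  -0.089]
shift [-0.5031  0.031  -0.2809] turn [1.000e-03 2.295e-01 2.000e-04] deg [ 0.1 13.1  0. ] rows>= 13.837645872917575
shift [-0.5031  0.031  -0.2809] turn [ 2.0000e-04 -2.9121e+00 -1.5000e-03] deg [ 0.000e+00 -1.669e+02 -1.000e-01] rows>= 23.3034413759482
```

Call:
send_rows:
  motion:
    - [60,-0.03,0.003,-0.015,0,0.02,0]
    - [60,-0.06,0.005,-0.03,0,0.04,0]
    - [60,-0.09,0.006,-0.05,0,0.06,0]
    - [60,-0.12,0.008,-0.066,0,0.08,0]
    - [60,-0.15,0.01,-0.084,0,0.1,0]
    - [60,-0.18,0.012,-0.1,0,0.12,0]
    - [60,-0.21,0.014,-0.117,0,0.14,0]
    - [60,-0.24,0.015,-0.134,0,0.16,0]
    - [60,-0.27,0.017,-0.15,0,0.18,0]
    - [60,-0.3,0.019,-0.167,0,0.2,0]

```text
clock: 0.98
position: [0.4746, -0.2726, 0.2122]
ee_rot: [0.094, -0.701, 0.701, -0.094]
ft_force: [-0.2, -0.6, -0.7]
grip_width: 0.599
```

```bash
python3 - <<'E'
from h import *
st()
plan([.604,-.0806,.20],-76.4)
E
```

```text
t 0.9833 pos [ 0.4746 -0.2726  0.2122] zyaw -74.78 ydown [ 0.e+00 -2.e-04 -1.e+00] F [-0.16 -0.64 -0.75] M [-0.04 -0.03  0.  ] g 0.599 j [ 0.678  0.188 -0.271  1.685  0.053  1.276 -0.909]
shift [-0.1752  0.0122 -0.1513] turn [-0.0002  0.0283  0.0001] deg [-0.   1.6  0. ] rows>= 5.559176012266946
```

Call:
send_rows:
  motion:
    - [60,-0.025,0.002,-0.022,0,0.01,0]
    - [60,-0.05,0.004,-0.044,0,0.015,0]
    - [60,-0.08,0.006,-0.07,0,0.02,0]
    - [60,-0.11,0.008,-0.095,0,0.028,0]
    - [60,-0.14,0.01,-0.12,0,0.028,0]
    - [60,-0.165,0.012,-0.142,0,0.028,0]
    - [60,-0.175,0.012,-0.151,0,0.028,0]
    - [60,-0.175,0.012,-0.151,0,0.028,0]

```text
clock: 1.65
position: [0.6041, -0.0776, 0.1997]
ee_rot: [-0.086, 0.703, -0.701, 0.086]
ft_force: [-0.6, 0.3, -0.5]
grip_width: 0.603
```

```bash
python3 - <<'E'
from h import *
st()
o,c=snap('wrist');save(c,'w1')
E
```

```text
t 1.65 pos [ 0.6041 -0.0776  0.1997] zyaw -75.98 ydown [-4.0e-04  2.2e-03 -1.0e+00] F [-0.62  0.27 -0.45] M [ 0.04  0.05 -0.  ] g 0.603 j [ 0.37   0.344 -0.397  1.532  0.134  1.293 -1.369]
```

View pics/w1.png

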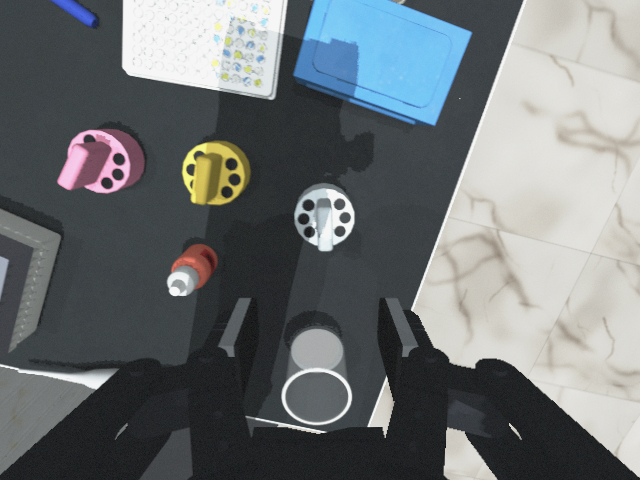

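```bash
python3 - <<'E'
from h import *
c=load('wrist');im=c['pixels'][:,:,::-1]
print(np.array(c['T_tool_cam']).round(3))
cv2.imwrite('pics/w1c.png',cv2.resize(im[175:255,285:365],(640,640),interpolation=cv2.INTER_CUBIC))
E
```

```text
[[ 0.001  0.949  0.314 -0.08 ]
 [-0.    -0.314  0.949 -0.144]
 [ 1.    -0.001 -0.    -0.   ]
 [ 0.     0.     0.     1.   ]]
```

View pics/w1c.png

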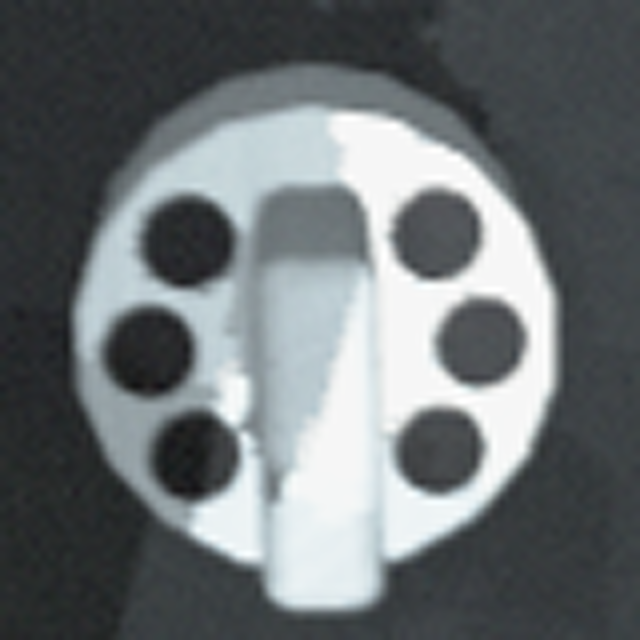

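```bash
python3 - <<'E'
from h import *
c=load('wrist')
A=lambda L:[[x/8+285-.44,y/8+175-.44] for x,y in L]
p=pts(c,A([(259,258),(370,258),(386,607),(266,607)]),planez=.071);print(p.round(4),p.mean(0).round(4))
for a,b in ((0,3),(1,2)):
    d=p[a]-p[b];print(np.linalg.norm(d),np.degrees(np.arctan2(d[1],d[0])))
h=pts(c,A([(188,241),(437,233),(149,350),(482,341),(195,455),(440,450)]),planez=.035);print(h.round(4),h.mean(0).round(4))
for a,b in ((0,1),(2,3),(4,5)):
    d=h[a]-h[b];print(np.linalg.norm(d),np.degrees(np.arctan2(d[1],d[0]))-90)
h=h.mean(0)
E
```

```text
[[ 0.6195 -0.0727  0.071 ]
 [ 0.6221 -0.0828  0.071 ]
 [ 0.5886 -0.0932  0.071 ]
 [ 0.5857 -0.0818  0.071 ]] [ 0.604  -0.0826  0.071 ]
0.03501070714982132 15.063257087325722
0.03505626935693095 17.177061538254605
[[ 0.6112 -0.0668  0.035 ]
 [ 0.6185 -0.0923  0.035 ]
 [ 0.5985 -0.0655  0.035 ]
 [ 0.6082 -0.1001  0.035 ]
 [ 0.5882 -0.0731  0.035 ]
 [ 0.5953 -0.0989  0.035 ]] [ 0.6033 -0.0828  0.035 ]
0.026531915625899155 15.889861468991171
0.035897029296962424 15.613274607524104
0.026718521829671733 15.23889688986884
```

```bash
python3 - <<'E'
from h import *
st();plan([.604,-.0822,.043],-74.4)
E
```

```text
t 1.7 pos [ 0.6033 -0.0805  0.1998] zyaw -76.14 ydown [-8.e-04  7.e-04 -1.e+00] F [-0.69  0.05  0.19] M [-0.08 -0.01 -0.05] g 0.599 j [ 0.372  0.343 -0.394  1.533  0.134  1.293 -1.367]
shift [-0.0004  0.1568  0.002 ] turn [ 0.0009 -0.0303  0.0006] deg [ 0.  -1.7  0. ] rows>= 3.7596183812699624
```

Call:
send_rows:
  motion:
    - [60,0,0.03,0.002,0,-0.03,0]
    - [60,0,0.06,0.002,0,-0.03,0]
    - [60,0,0.09,0.002,0,-0.03,0]
    - [60,0,0.11,0.002,0,-0.03,0]
    - [60,0,0.12,0.002,0,-0.03,0]
    - [60,0,0.12,0.002,0,-0.03,0]

```text
clock: 2.2
position: [0.6016, -0.0858, 0.0781]
ee_rot: [-0.095, 0.701, -0.701, 0.093]
ft_force: [-0.2, 0.2, 0.4]
grip_width: 0.601
```

```bash
python3 - <<'E'
from h import *
o,c=snap('wrist');save(c,'w2');st();plan([.604,-.0822,.043],-74.4)
E
```

```text
t 2.25 pos [ 0.6029 -0.0855  0.0801] zyaw -74.69 ydown [-1.3e-03 -4.0e-04 -1.0e+00] F [ 0.1  -0.51  1.12] M [ 0.02 -0.04  0.04] g 0.598 j [ 0.367  0.451 -0.38   1.655  0.186  1.072 -1.371]
shift [-0.002   0.0371 -0.0029] turn [-0.     -0.005   0.0013] deg [-0.  -0.3  0.1] rows>= 0.8935088454593366
```

View pics/w2.png

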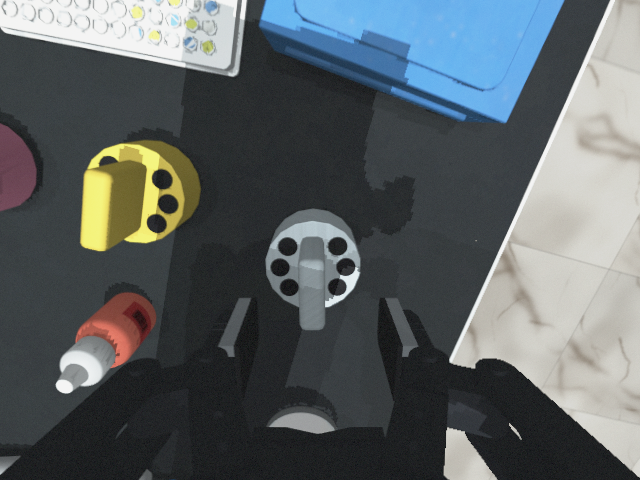

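Call:
send_rows:
  motion:
    - [60,-0.002,0.01,-0.003,0,-0.005,0]
    - [60,-0.002,0.02,-0.003,0,-0.005,0]
    - [60,-0.002,0.03,-0.003,0,-0.005,0]
    - [60,-0.002,0.036,-0.003,0,-0.005,0]
    - [60,-0.002,0.037,-0.003,0,-0.005,0]
    - [60,-0.002,0.037,-0.003,0,-0.005,0]

```text
clock: 2.75
position: [0.6043, -0.0807, 0.0428]
ee_rot: [-0.097, 0.701, -0.7, 0.096]
ft_force: [0.6, 0.0, -0.5]
grip_width: 0.6
```

```bash
python3 - <<'E'
from h import *
o,c=snap('wrist');save(c,'w3');st();plan([.604,-.0822,.043],-74.4)
E
```

```text
t 2.8 pos [ 0.6047 -0.0807  0.0433] zyaw -74.31 ydown [-0. -0. -1.] F [ 0.24 -0.16  1.34] M [ 0.02 -0.    0.08] g 0.599 j [ 0.354  0.496 -0.374  1.678  0.207  1.006 -1.387]
shift [0.0011 0.0003 0.0012] turn [-0.      0.0015  0.    ] deg [-0.   0.1  0. ] rows>= 0.03954859522165352
```

View pics/w3.png

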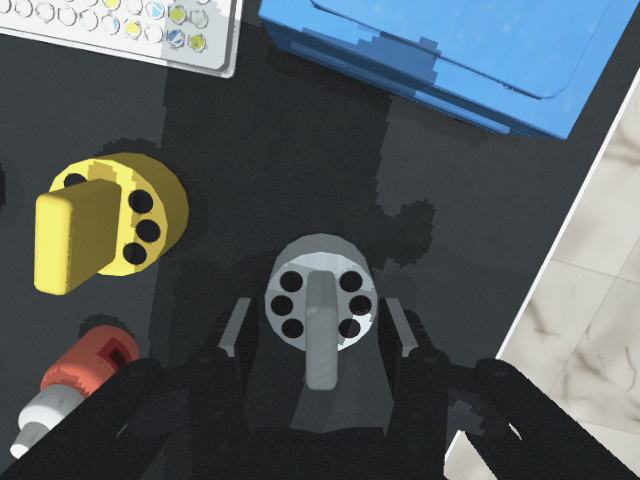

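Call:
send_rows:
  motion:
    - [40,0.001,0,0.001,0,0,0]
    - [20,0.001,0,0.001,0,0,0]
    - [0,0.001,0,0.001,0,0,0]
    - [0,0.001,0,0.001,0,0,0]
    - [0,0.001,0,0.001,0,0,0]
    - [0,0.001,0,0.001,0,0,0]
    - [0,0.001,0,0.001,0,0,0]
    - [0,0.001,0,0.001,0,0,0]
  squeeze: 40

```text
clock: 3.47
position: [0.6043, -0.0821, 0.0438]
ee_rot: [0.096, -0.7, 0.701, -0.097]
ft_force: [0.5, -0.6, 5.9]
grip_width: 0.132
```

```bash
python3 - <<'E'
from h import *
st();plan([.604,-.0822,.18],-74.4)
E
```

```text
t 3.4667 pos [ 0.6043 -0.0821  0.0438] zyaw -74.32 ydown [ 9.e-04 -3.e-04 -1.e+00] F [ 0.52 -0.6   5.95] M [-0.13  0.12  0.03] g 0.132 j [ 0.356  0.495 -0.373  1.679  0.207  1.006 -1.385]
shift [ 2.000e-04 -1.362e-01  1.000e-04] turn [-0.0005  0.0015 -0.0008] deg [-0.   0.1 -0. ] rows>= 3.2659803215147667
```

Call:
send_rows:
  motion:
    - [0,0,-0.01,0,0,0,0]
    - [0,0,-0.03,0,0,0,0]
    - [0,0,-0.06,0,0,0,0]
    - [0,0,-0.09,0,0,0,0]
    - [0,0,-0.12,0,0,0,0]
    - [0,0,-0.14,0,0,0,0]
    - [0,0,-0.15,0,0,0,0]
    - [0,0,-0.15,0,0,0,0]

```text
clock: 4.13
position: [0.6049, -0.0819, 0.1957]
ee_rot: [0.095, -0.7, 0.701, -0.098]
ft_force: [0.2, -0.1, -1.6]
grip_width: 0.129
```

```bash
python3 - <<'E'
from h import *
o,c=snap('wrist');save(c,'w4');st()
_,d=snap('side');save(d,'s4')
plan([.474,.2287,.19],-36.5)
E
```

```text
t 4.1833 pos [ 0.604  -0.0819  0.1935] zyaw -74.31 ydown [ 8.e-04 -2.e-04 -1.e+00] F [-0.42 -0.31 -1.19] M [-0.03  0.03  0.04] g 0.133 j [ 0.377  0.349 -0.399  1.54   0.139  1.28  -1.337]
shift [ 0.0406  0.0024 -0.334 ] turn [ 0.0009 -0.6599  0.0011] deg [  0.1 -37.8   0.1] rows>= 8.069411436016642
```

View pics/w4.png

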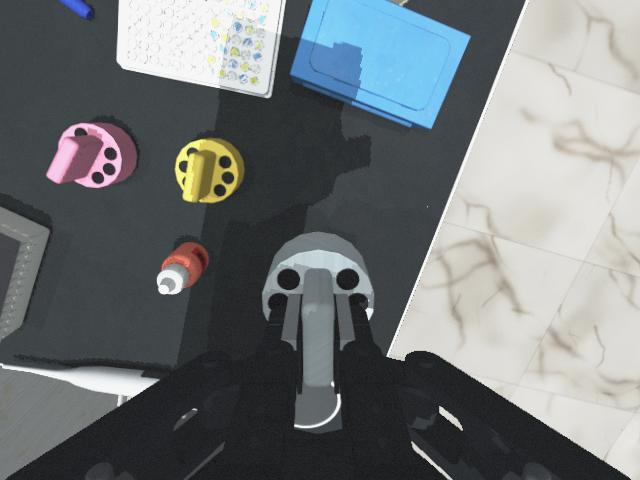

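View pics/s4.png

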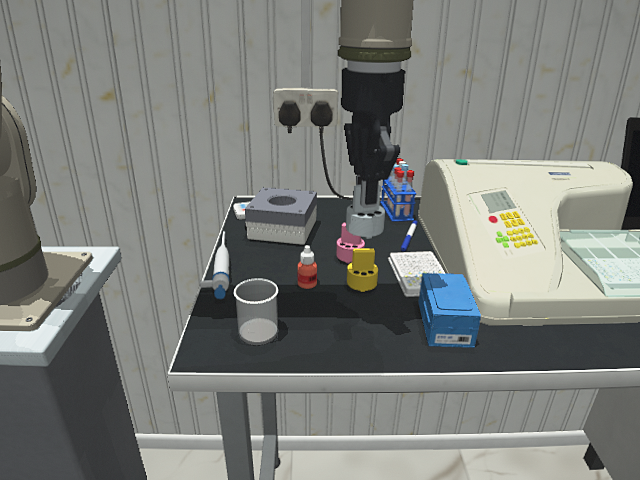

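```bash
python3 - <<'E'
from h import *
plan([.427,.165,.19],-36.5)
E
```

```text
shift [ 0.103   0.0024 -0.2854] turn [ 0.0009 -0.6599  0.0011] deg [  0.1 -37.8   0.1] rows>= 7.277150183083611
```

Call:
send_rows:
  motion:
    - [0,0.01,0,-0.028,0,-0.06,0]
    - [0,0.02,0,-0.056,0,-0.12,0]
    - [0,0.03,0,-0.085,0,-0.19,0]
    - [0,0.041,0,-0.114,0,-0.26,0]
    - [0,0.052,0.001,-0.143,0,-0.33,0]
    - [0,0.062,0.001,-0.172,0,-0.4,0]
    - [0,0.072,0.002,-0.2,0,-0.46,0]
    - [0,0.082,0.002,-0.228,0,-0.52,0]
    - [0,0.093,0.002,-0.256,0,-0.59,0]
    - [0,0.103,0.002,-0.285,0,-0.66,0]

```text
clock: 5.07
position: [0.4257, 0.1649, 0.1894]
ee_rot: [-0.32, 0.631, -0.631, 0.318]
ft_force: [0.4, -0.3, -0.9]
grip_width: 0.131
```

Call:
send_rows:
  motion:
    - [0,0,0,0,0,0,0]
    - [0,0,0,0,0,0,0]
    - [0,0,0,0,0,0,0]

```text
clock: 5.32
position: [0.4274, 0.1637, 0.1901]
ee_rot: [-0.319, 0.632, -0.632, 0.317]
ft_force: [-0.1, -0.8, -0.7]
grip_width: 0.135
```

```bash
python3 - <<'E'
from h import *
o,c=snap('wrist');save(c,'w5');st()
E
```

```text
t 5.3667 pos [0.4278 0.1634 0.1903] zyaw -36.61 ydown [-1.6e-03 -5.0e-04 -1.0e+00] F [-0.67 -0.22 -1.87] M [-0.03 -0.01  0.05] g 0.13 j [ 0.207  0.032 -0.674  1.906  0.021  1.212 -1.113]
```

View pics/w5.png

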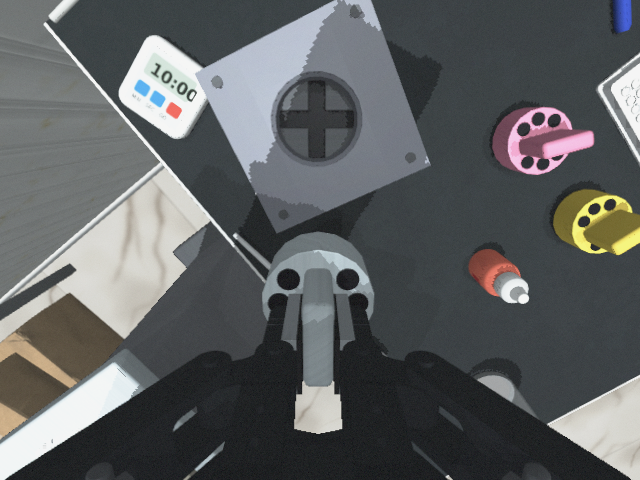

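The well is at about (317,119) in the wrist view. The slot cross lines up with the plate at about (317,300). I'll enlarge it to measure.

```bash
python3 - <<'E'
from h import *
c=load('wrist');im=c['pixels'][:,:,::-1]
a=cv2.convertScaleAbs(im[69:169,267:367],alpha=1.5)
cv2.imwrite('pics/w5c.png',cv2.resize(a,(600,600),interpolation=cv2.INTER_CUBIC))
E
```

```text
(no output)
```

View pics/w5c.png

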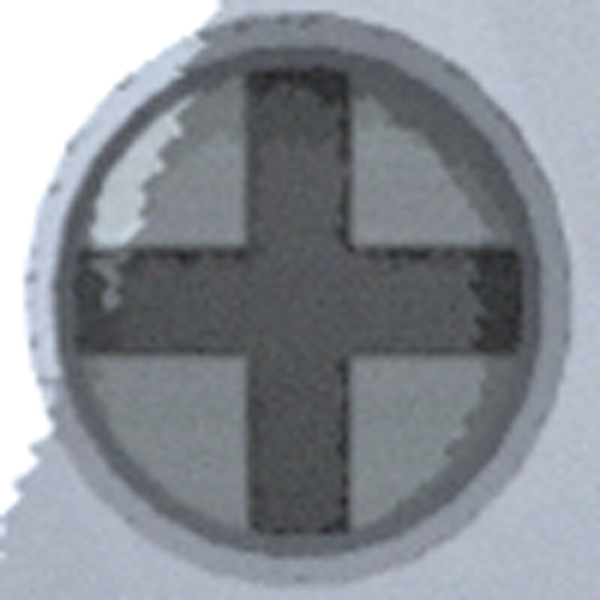

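```bash
python3 - <<'E'
from h import *
c=load('wrist')
A=lambda L:[[x/6+267-.42,y/6+69-.42] for x,y in L]
s=pts(c,A([(298.5,301),(298,72),(299.5,532),(75,302),(522,300)]),planez=.044);print('slot',s.round(4))
for a,b in ((1,2),(3,4)):
    d=s[a]-s[b];print(np.linalg.norm(d),np.degrees(np.arctan2(d[1],d[0])))
w=pts(c,A([(247,200),(350,200),(200,248),(200,354)]),planez=.044);print('widths',np.linalg.norm(w[0]-w[1]),np.linalg.norm(w[2]-w[3]))
L=pts(c,A([(25,297),(572,297),(298.5,12),(298.5,582)]),planez=.072);print('mouth',L.mean(0).round(4),np.linalg.norm(L[0]-L[1]),np.linalg.norm(L[2]-L[3]))
k=pts(c,[[374,0],[196,71],[277,233],[429,165]],planez=.072);print(k.round(4),k.mean(0))
# held plate: image x vs. z
for z in (.190+.028,):
  p=pts(c,[[303,268],[332,268],[303,386],[334,386]],planez=z);print(p.round(4),p.mean(0)); 
  for a,b in((0,2),(1,3)):
    d=p[a]-p[b];print(np.linalg.norm(d),np.degrees(np.arctan2(d[1],d[0])))
E
```

```text
slot [[0.4734 0.2284 0.044 ]
 [0.4892 0.2496 0.044 ]
 [0.4566 0.2056 0.044 ]
 [0.451  0.2449 0.044 ]
 [0.4958 0.2119 0.044 ]]
0.054720300188865735 53.529543594925336
0.055636070465670213 143.63982606375285
widths 0.012651926666283668 0.01259595201437662
mouth [0.4735 0.2283 0.072 ] 0.06147965155251806 0.06121404252024566
[[0.5443 0.2635 0.072 ]
 [0.4285 0.2992 0.072 ]
 [0.4019 0.181  0.072 ]
 [0.5186 0.1566 0.072 ]] [0.47333339 0.22508478 0.072     ]
[[0.4422 0.1925 0.218 ]
 [0.4501 0.1867 0.218 ]
 [0.4127 0.1538 0.218 ]
 [0.4222 0.1467 0.218 ]] [0.4318021  0.16992611 0.218     ]
0.04878487755826615 52.65493765174082
0.048791379299252466 55.01336946389908
```

```bash
python3 - <<'E'
from h import *
c=load('wrist');im=c['pixels'][:,:,::-1]
cv2.imwrite('pics/w5d.png',cv2.resize(im[225:325,255:380],(750,600),interpolation=cv2.INTER_CUBIC))
T=np.eye(4)
p=pts(c,[[288,279],[348,279]],planez=.1815);q=R.from_quat(c['rot']).inv().apply(p-c['pos']);print(q.round(4))
plan([.474,.2284,.15],-36.45); plan([.474,.2284,.19],-36.45)
E
```

```text
[[-0.0113  0.0086 -0.0137]
 [-0.0113  0.0086  0.0133]]
shift [-0.0798  0.0402 -0.0016] turn [ 0.001  -0.0029  0.0013] deg [ 0.1 -0.2  0.1] rows>= 2.1428593249468246
shift [-0.0797  0.0002 -0.0017] turn [ 0.001  -0.0029  0.0013] deg [ 0.1 -0.2  0.1] rows>= 1.9123973736977986
```

View pics/w5d.png

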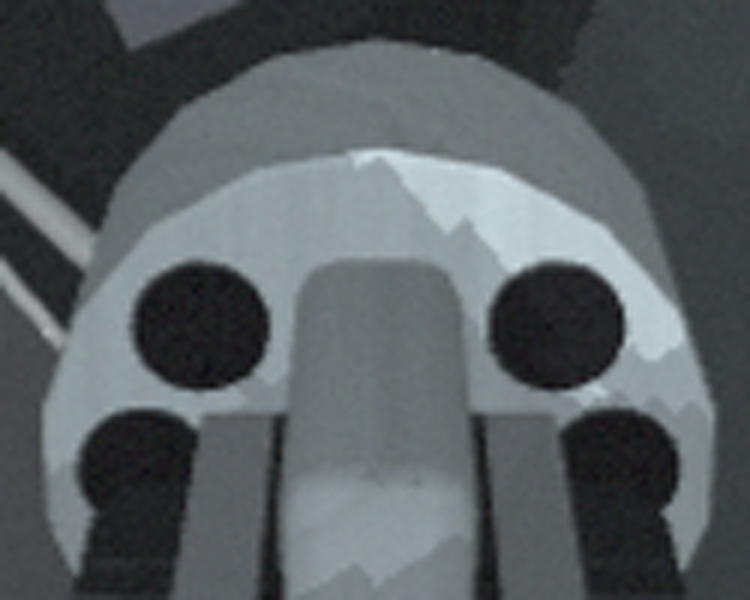

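Call:
send_rows:
  motion:
    - [0,-0.025,0,-0.001,0,0,0]
    - [0,-0.05,0,-0.002,0,-0.003,0]
    - [0,-0.07,0,-0.002,0,-0.003,0]
    - [0,-0.08,0.01,-0.002,0,-0.003,0]
    - [0,-0.08,0.03,-0.002,0,-0.003,0]
    - [0,-0.08,0.045,-0.002,0,-0.003,0]
    - [0,-0.08,0.05,-0.002,0,-0.003,0]
    - [0,-0.08,0.05,-0.002,0,-0.003,0]
    - [0,-0.08,0.05,-0.002,0,-0.003,0]

```text
clock: 6.12
position: [0.4741, 0.2295, 0.1414]
ee_rot: [-0.319, 0.631, -0.631, 0.319]
ft_force: [0.2, -0.0, -0.3]
grip_width: 0.129
```

```bash
python3 - <<'E'
from h import *
st();plan([.474,.2288,.14],-36.45)
o,c=snap('wrist');save(c,'w6')
E
```

```text
t 6.1167 pos [0.4741 0.2295 0.1414] zyaw -36.4 ydown [-4.e-04 -1.e-04 -1.e+00] F [ 0.24 -0.03 -0.29] M [-0.03  0.02 -0.03] g 0.129 j [ 0.084  0.262 -0.704  1.803  0.185  1.144 -1.315]
shift [0.0006 0.0014 0.0003] turn [0.0002 0.0008 0.0003] deg [0. 0. 0.] rows>= 0.03799390078267597
```

View pics/w6.png

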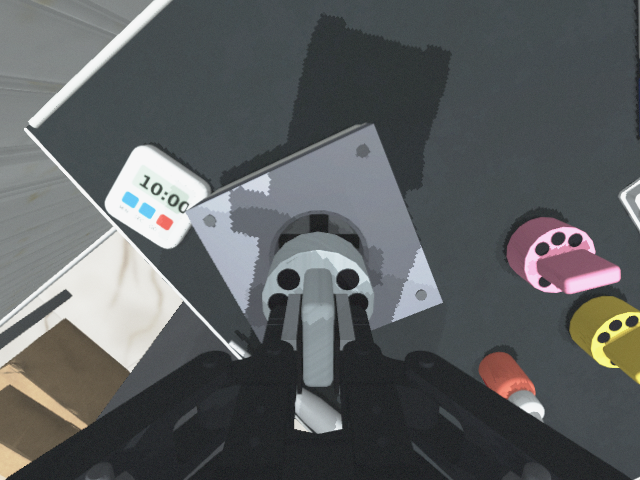

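Call:
send_rows:
  motion:
    - [0,0,0.008,0,0,0,0]
    - [0,0,0.016,0,0,0,0]
    - [0,0,0.022,0,0,0,0]
    - [0,0,0.026,0,0,0,0]
    - [0,0,0.03,0,0,0,0]
    - [0,0,0.034,0,0,0,0]
    - [0,0,0.034,0,0,0,0]

```text
clock: 6.75
position: [0.4733, 0.2299, 0.1064]
ee_rot: [-0.32, 0.631, -0.631, 0.319]
ft_force: [-0.5, 0.4, -1.7]
grip_width: 0.136
```

```bash
python3 - <<'E'
from h import *
st();plan([.4740,.2288,.091],-36.45)
E
```

```text
t 6.75 pos [0.4733 0.2299 0.1064] zyaw -36.32 ydown [-1.e-03 -4.e-04 -1.e+00] F [-0.53  0.38 -1.65] M [-0.   -0.01  0.01] g 0.136 j [ 0.069  0.304 -0.694  1.838  0.219  1.078 -1.341]
shift [0.0005 0.0154 0.0012] turn [0.0006 0.0023 0.0009] deg [0.  0.1 0.1] rows>= 0.37144292198076795
```

Call:
send_rows:
  motion:
    - [0,0,0.002,0.001,0,0,0]
    - [0,0,0.004,0.001,0,0,0]
    - [0,0,0.007,0.001,0,0,0]
    - [0,0,0.01,0.001,0,0,0]
    - [0,0,0.01,0.001,0,0,0]

```text
clock: 7.17
position: [0.4742, 0.2293, 0.0967]
ee_rot: [0.32, -0.631, 0.631, -0.319]
ft_force: [-0.2, 0.1, -1.1]
grip_width: 0.131
```

```bash
python3 - <<'E'
from h import *
st();plan([.4740,.2288,.091],-36.45)
o,c=snap('wrist');save(c,'w7');st()
E
```

```text
t 7.1667 pos [0.4742 0.2293 0.0967] zyaw -36.33 ydown [-7.e-04 -4.e-04 -1.e+00] F [-0.25  0.11 -1.09] M [ 0.03  0.03 -0.02] g 0.131 j [ 0.065  0.317 -0.69   1.846  0.23   1.06  -1.347]
shift [0.0005 0.0057 0.0001] turn [0.0003 0.0022 0.0007] deg [0.  0.1 0. ] rows>= 0.1365490533962093
t 7.2167 pos [0.4743 0.2294 0.097 ] zyaw -36.32 ydown [-5.e-04 -3.e-04 -1.e+00] F [-0.27  0.59 -0.39] M [ 0.01  0.06 -0.04] g 0.129 j [ 0.066  0.317 -0.69   1.846  0.229  1.06  -1.347]
```

View pics/w7.png

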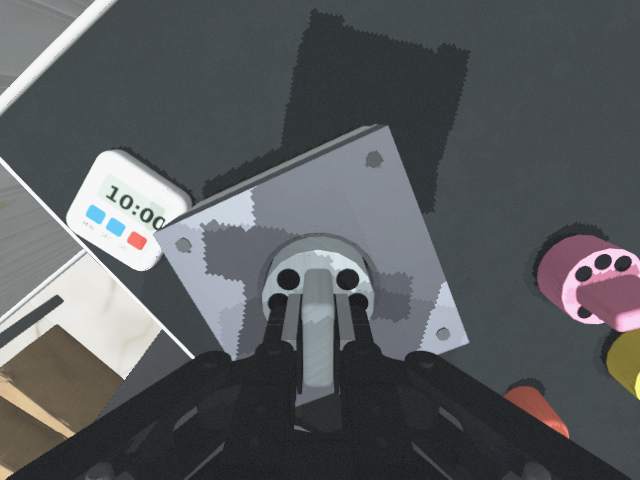

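Call:
send_rows:
  motion:
    - [0,0,0.002,0,0,0,0]
    - [0,0,0.004,0,0,0,0]
    - [0,0,0.006,0,0,0,0]
    - [0,0,0.007,0,0,0,0]
    - [0,0,0.008,0,0,0,0]
    - [0,0,0.008,0,0,0,0]

```text
clock: 7.72
position: [0.4744, 0.2294, 0.0891]
ee_rot: [0.319, -0.631, 0.631, -0.319]
ft_force: [-0.3, 0.6, -1.4]
grip_width: 0.134
```

Call:
send_rows:
  motion:
    - [0,0,0.001,0,0,0,0]
    - [0,0,0.002,0,0,0,0]
    - [0,0,0.002,0,0,0,0]

```text
clock: 7.97
position: [0.4745, 0.2294, 0.0871]
ee_rot: [0.319, -0.631, 0.631, -0.319]
ft_force: [0.6, -0.3, -1.3]
grip_width: 0.13
```

No contact force yet. I'll keep going in 1–2 mm steps.

Call:
send_rows:
  motion:
    - [0,0,0.001,0,0,0,0]
    - [0,0,0.002,0,0,0,0]
    - [0,0,0.002,0,0,0,0]

```text
clock: 8.22
position: [0.4744, 0.2294, 0.0851]
ee_rot: [0.319, -0.631, 0.631, -0.319]
ft_force: [-0.0, 0.1, -0.7]
grip_width: 0.133
```

Call:
send_rows:
  motion:
    - [0,0,0.001,0,0,0,0]
    - [0,0,0.002,0,0,0,0]
    - [0,0,0.002,0,0,0,0]

```text
clock: 8.47
position: [0.4744, 0.2294, 0.0831]
ee_rot: [0.319, -0.631, 0.631, -0.319]
ft_force: [-0.4, 1.3, -1.8]
grip_width: 0.136
```

Call:
send_rows:
  motion:
    - [0,0,0.001,0,0,0,0]
    - [0,0,0.001,0,0,0,0]

```text
clock: 8.63
position: [0.4744, 0.2294, 0.0821]
ee_rot: [0.319, -0.631, 0.631, -0.319]
ft_force: [-0.2, 0.0, -1.3]
grip_width: 0.133
```

```bash
python3 - <<'E'
from h import *
o,c=snap('wrist');save(c,'w8');st()
E
```

```text
t 8.6833 pos [0.4745 0.2294 0.0822] zyaw -36.33 ydown [-1.e-04 -1.e-04 -1.e+00] F [-0.25  0.39 -0.91] M [ 0.02 -0.03  0.01] g 0.135 j [ 0.058  0.337 -0.684  1.858  0.246  1.032 -1.36 ]
```

View pics/w8.png

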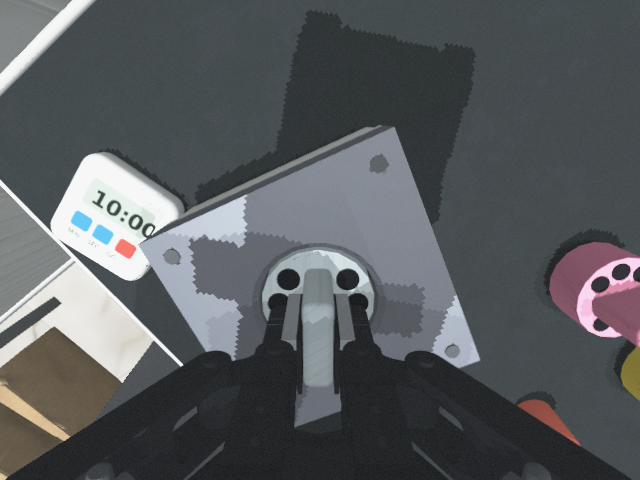

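Call:
send_rows:
  motion:
    - [0,0,0.001,0,0,0,0]
    - [0,0,0.001,0,0,0,0]
    - [20,0,0.001,0,0,0,0]
    - [35,0,0.001,0,0,0,0]
    - [50,0,0.001,0,0,0,0]
    - [50,0,0.001,0,0,0,0]
    - [50,0,0.001,0,0,0,0]
  squeeze: 20

```text
clock: 9.27
position: [0.4746, 0.2295, 0.0814]
ee_rot: [0.319, -0.631, 0.631, -0.319]
ft_force: [-0.2, -0.2, 0.4]
grip_width: 0.498
```

```bash
python3 - <<'E'
from h import *
o,c=snap('wrist');save(c,'w9');st()
E
```

```text
t 9.3167 pos [0.4746 0.2295 0.0814] zyaw -36.33 ydown [ 2.e-04 -1.e-04 -1.e+00] F [ 0.98  0.4  -0.7 ] M [-0.    0.06  0.04] g 0.502 j [ 0.057  0.338 -0.683  1.859  0.247  1.03  -1.36 ]
```

View pics/w9.png

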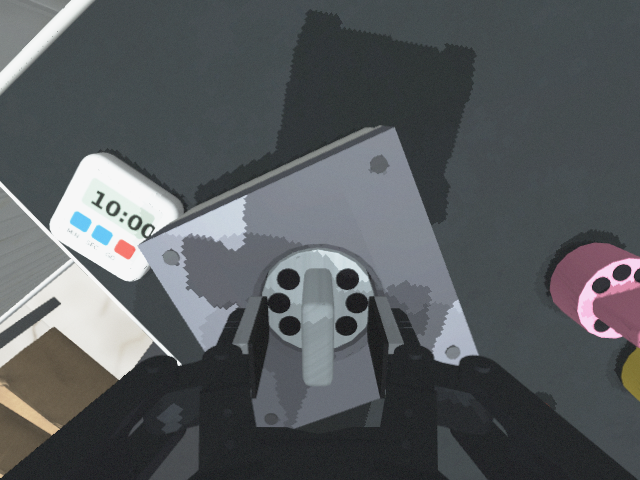

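Released. The plate sits at about (318,320), clear of both pads. Now retreating straight up and checking that the top is flush and level.

Call:
send_rows:
  motion:
    - [50,0,-0.01,0,0,0,0]
    - [50,0,-0.03,0,0,0,0]
    - [50,0,-0.06,0,0,0,0]
    - [50,0,-0.09,0,0,0,0]
    - [50,0.02,-0.11,0,0,0,0]
    - [50,0.05,-0.12,0,0,0,0]
    - [50,0.07,-0.12,0,0,0,0]
    - [50,0.08,-0.12,0,0,0,0]
    - [50,0.08,-0.12,0,0,0,0]
    - [50,0.08,-0.12,0,0,0,0]

```text
clock: 10.15
position: [0.4274, 0.1652, 0.2017]
ee_rot: [0.319, -0.631, 0.631, -0.319]
ft_force: [-0.1, 0.6, 0.0]
grip_width: 0.503
```

```bash
python3 - <<'E'
from h import *
o,c=snap('wrist');save(c,'w10');st()
_,d=snap('side');save(d,'s10')
c=load('wrist');im=c['pixels'][:,:,::-1]
a=cv2.resize(im[60:180,257:377],(480,480),interpolation=cv2.INTER_CUBIC)
b=cv2.resize(d['pixels'][170:250,230:330,::-1],(310,248),interpolation=cv2.INTER_CUBIC)
b=np.vstack([b,np.zeros((232,310,3),np.uint8)])
cv2.imwrite('pics/c10.png',np.hstack([a,b]))
v,u=np.mgrid[60:180,257:377];P=pts(c,np.c_[u.ravel(),v.ravel()],c['range_z'][60:180,257:377].ravel())
r=np.hypot(P[:,0]-.4738,P[:,1]-.2286)
m=(r<.024)&(P[:,2]<.09)&(P[:,2]>.062);n=(r>.036)&(r<.055)&(P[:,2]<.09)&(P[:,2]>.06)
for k in (m,n): 
    A=np.c_[P[k,:2]-[.4738,.2286],np.ones(k.sum())];print(k.sum(),np.median(P[k,2]),np.linalg.lstsq(A,P[k,2],rcond=None)[0])
E
```

```text
t 10.2 pos [0.4275 0.1657 0.2015] zyaw -36.3 ydown [ 5.e-04  2.e-04 -1.e+00] F [-0.15  0.52 -0.17] M [-0.01 -0.01 -0.03] g 0.499 j [ 0.225  0.022 -0.693  1.891  0.015  1.234 -1.106]
2710 0.07344645671291652 [0.00118892 0.00459686 0.07346147]
5599 0.07329890182158055 [-0.00124648  0.00019805  0.07329316]
```

View pics/w10.png

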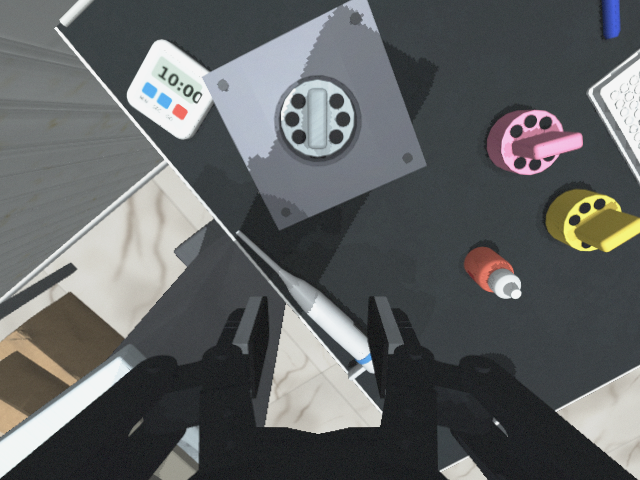

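View pics/c10.png

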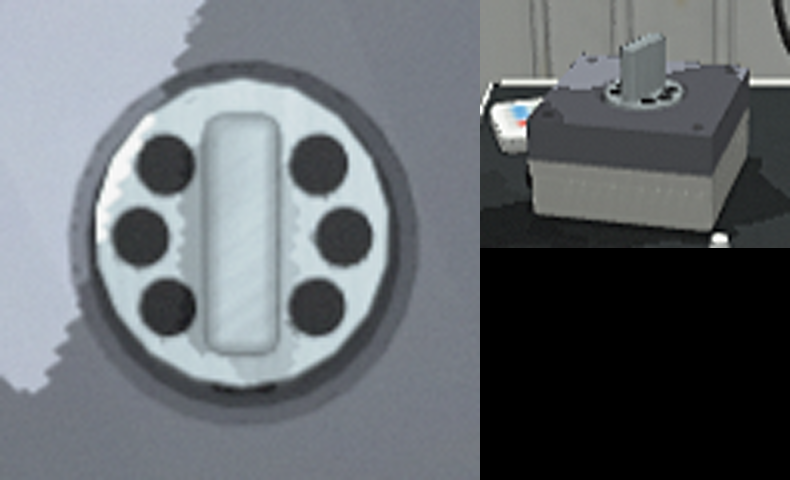

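The adapter top is 0.15 mm from the mixer top, its slope is under 0.005 rad, and the body is centred in the well. The bottle and beaker were never touched, so I'm handing in.

```bash
python3 - <<'E'
from h import *
o,c=snap('top');save(c,'t11')
print(hand_in())
E
```

```text
the job is handed in; nothing more can be done
None
```

View pics/t11.png

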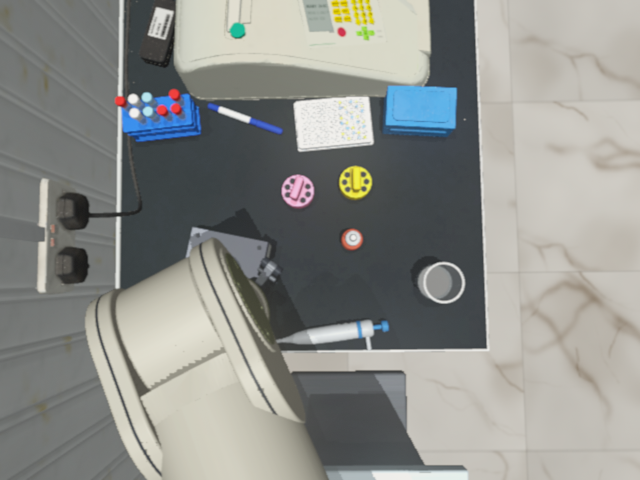

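The adapter is in the mixer's well, fully home and let go, and the job was handed in at about 10 s of the 72 s allowed. I gripped the metal adapter by its plate and carried it over the well. I read the slot angle from the wrist camera (about 53.5°), matched the adapter to it and lowered it in small steps. It met no resistance, so no turning or shuffling was needed. I let go about 1 mm above its seated height and it dropped in.

- **Seating:** the adapter's top measured 0.15 mm from the mixer's top in the depth image, which alone read both faces about 1.4 mm high. It is tilted less than 0.005 rad and looks centred in the well.
- **Forces:** the vertical wrist force stayed below 2 N while lowering. It read about 6 N for a moment when the gripper closed on the plate.
- **Bystanders:** the beaker (441,282) and the dropper bottle (352,239) are at the same pixels in the top view as at the start.
- **Gripper:** it was raised clear and touching nothing at hand-in.

No check failed. The final top view could not confirm the adapter, because the arm hides the well there.

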